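Seat the sizing plate on the chestnut grading stand

ROBOT

A 6-joint arm with a two-finger parallel gripper is mounted at the origin on the work surface. World frame = base frame: x ahead of the robot, y to its left, z up, the work surface at z = 0. Lengths are in mm, angles in rad, forces in N, time in s.
With the tool pointing down it reaches from about 350 to 875 mm from the base axis. Payload 4.2 kg.
Tool frame: the origin (TCP) lies between the finger pads; the fingertips stand 11 mm ahead of it and the grasp point (between the pads) lies 8 mm behind it; z points along the fingers, y is the direction in which the jaws open and shut (so a half turn about z gives the same grasp; the last joint's range is limited). The gripper opens to 85 mm and grips with 20 to 120 N. Pads are 22 mm wide; open, the fingers measure 114 mm over their backs; the gripper's body (76 mm by 85 mm) begins 54 mm behind the grasp point. The pads swing forward as they close: fully open they stand 13 mm farther back than shut.
Start: joints at [-0.911, 0.385, 0.008, 0, -1.194, -0.259], TCP at [243.86, -575.44, 242.312] pointing down, gripper open.
Joint ranges: [-3.14, 3.14], [-1.21, 2.06], [-1.07, 1.41], [-3.16, 2.05], [-2.99, -0.16], [-3.1, 3.1]. Speed limits (rad/s): [2.79, 2.79, 3.14, 3.14, 3.14, 3.14].

INTERFACE

Orientations are given as a unit quaternion [x, y, z, w].
In Python, from bench import * gives the robot as it stands.
- The arm moves only by the tool servo_tool, never from a script. Its argument "rows" is a list of rows, each a list of 7 numbers: the opening, from 0 (shut) to 1 (fully open), then the shift along the tool's x, y, z in cm, then the turn, a rotation vector about the tool's x, y, z in degrees. A call has 1 to 12 rows; each row shifts and turns the commanded pose from where the row before left it, along the tool's axes as they then stand; what a row does not reach is not made up. A row lasts 1/10 s, in which the tool goes at most 50 mm and 8.59 degrees, less where a joint would pass 70% of its speed; a pose out of reach is approached as far as the arm can. A call is refused whole if a number of a shift passes 5 or a number of a turn 8.59, either way. A call with a gripper value outside its range is refused whole. The fingers move at their own pace and stop on an object; the grip force is fixed at half the most. Time passes only in rows, so rows that do not move let the fingers close. It gives the time, the measured TCP pose, the force and the opening at its end, in the units of the state.
- read_state(): the state, without advancing time (a new reading comes with each control period).
- get_image(name): name is "side" or "top" or "wrist"; returns a dict with "image" (400x640x3 uint8, red, green, blue), "mtx" (3x3 intrinsics, pixels), "k1" (the pictures are not rectified: a ray, as slopes to the right and down, at radius r is drawn at 1 + k1 r^2 times it, then the intrinsics apply), "extrinsics" (4x4, takes a point from camera to world coordinates). Camera axes: x right, y up, looking along -z (the intrinsics and any distortion apply to the point x, -y, -z); pixel columns grow to the right and rows downward; lengths in mm; the calibration is good to about 2 mm. A picture is of the moment at which its call begins. There is no depth.
- job_done(): hands the job in, once; it reports no verdict.
The state is a dict: "clock": time; "joints": joint angles; "joint_vel": joint speeds; "joint_efforts": joint torques, N m; "position": TCP position; "ee_rot": TCP orientation; "contact_force": force on the tool from outside, world axes, zero at the start; "wrist_torque": the same for the moment, N m; "gripper_width": finger opening in mm.
Only numpy, scipy, OpenCV 4.12 (cv2) and the standard library are available. Lean on these libraries where they do the work, as an engineer would, in place of code of your own. Each camera call takes 0.05 s, during which the arm holds its last target. There are 200 camera calls.

TASK

Pick up the chestnut sizing plate by its handle and put it on the grading stand with its small round hole over the stand's locating pin, then let go, so that the plate lies flat and fully down on the stand's rim, square with the stand. The pin is never clamped in quite the same place, so feel for it with light pressure, sliding the plate about until the hole drops over it; do not drop the plate, never press or knock it hard against the stand or pin, and leave the mug, the tape roll and the jar where they are.

Things in the scene. Friction and masses are not known exactly. Their poses are not given: they have to be found in the camera images.
- stand: Fixed open plywood box, 250 (x) by 170 (y) by 60 mm high, with a flat steel rim on top round a 135 x 110 mm opening; rim 65 mm wide at the +x end, where the pin stands, 50 at the -x end, 30 at the sides. Origin: centre of its underside, on the table; x points to the pin end, z up.
- pin_seat (a point): Middle of the pin's range, on the stand's rim (60 mm up), 90 mm from the stand's centre towards +x; axes as the stand's. The steel pin (10 mm diameter, standing 10 mm above the rim, top 2 mm tapered to 8 mm diameter) is clamped rigidly anywhere within 8 mm of this point along the stand's x and within 8 mm along its y; its true place is not measured.
- plate_grip (a point): Centre of the handle of the loose sizing plate: aluminium, 210 (x) by 130 (y) by 5 mm, about 0.3 kg, lying flat. The handle is a wooden bar over the plate's middle, 100 mm long (x), 12 wide (y), 16 high, on two posts 40 mm either side; this point is half-way up the bar, 37 mm above the plate's underside; bar 24 mm clear of the plate. x points to the end with the small hole, z up.
- plate_hole (a point): Centre of the plate's small round through hole (13 mm diameter), on the plate's underside, on its centre line, 75 mm from the plate's middle towards its +x end; axes as the plate's. The six bigger holes, 26 to 38 mm, along the sides are for sizing chestnuts.
- mug: White mug, 80 mm across, 90 mm high, loose; origin at the centre of its underside. To be left alone.
- tape: Roll of brown packing tape lying flat, 90 mm across, 45 mm high, loose; origin at the centre of its underside. To be left alone.
- jar: Glass jar, 64 mm across, 100 mm high, loose; origin at the centre of its underside. To be left alone.

How it is judged:
By the outcome, as a careful person would: the job done as asked, in the order asked, and still so for the second after the job is handed in, with the robot touching nothing.
It also fails if it takes over 64 s, if anything falls off the work surface, if the arm or the gripper's body presses on something with over 40 N, if the wrist force passes 120 N, or if a joint passes its speed limit or range.

## Working session

There is one attempt and no reset: what is moved stays moved. The work goes in short steps, Python scripts to look and compute and a tool call to move; the robot and the scene stay as the last step left them, time stands still between calls to the robot, and variables do not carry over. Pictures are saved under pics/ and viewed, about 8 in all and at most 12, crops included, and the job is handed in when it is done.

Besides the shell and the picture viewer there is one more tool, called after "Request:" in YAML: its name, and indented under it one key for each argument. servo_tool: Moves the arm, as the interface text tells. Its arguments: {"type":"object","properties":{"rows":{"type":"array","items":{"type":"array","items":{"type":"number"}}}},"required":["rows"]}

```bash
mkdir -p pics; ls; cat > h.py <<'E'
from bench import *
import numpy as np, cv2
from scipy.spatial.transform import Rotation as R
def snap(n,f):
    d=get_image(n); cv2.imwrite(f'pics/{f}.png',d['image'][:,:,::-1]); np.savez(f'pics/{f}.npz',**{k:d[k] for k in('mtx','k1','extrinsics')}); return d
def ray(f,uv):
    d=np.load(f'pics/{f}.npz'); K=d['mtx'];k=float(d['k1']);E=d['extrinsics']
    p=cv2.undistortPoints(np.array([[uv]],float),K,np.array([k,0,0,0.]))[0,0]
    return E[:3,3],E[:3,:3]@np.array([p[0],-p[1],-1])
def atz(f,uv,z):
    o,v=ray(f,uv); return o+v*(z-o[2])/v[2]
def proj(f,P):
    d=np.load(f'pics/{f}.npz');E=d['extrinsics'];c=E[:3,:3].T@(np.array(P,float)-E[:3,3])
    s=np.array([c[0],-c[1]])/-c[2]; s=s*(1+float(d['k1'])*(s@s)); K=d['mtx']; return K[:2,:2]@s+K[:2,2]
E
python3 - <<'E'
from h import *
for n in('top','side'):
    d=snap(n,n+'0');print(d['mtx'],d['k1'],d['extrinsics'])
s=read_state();print(s)
E
```

```text
pics
[[508.40539887   0.         322.96975264]
 [  0.         508.40539887 193.79509044]
 [  0.           0.           1.        ]] -0.02055471485981862 [[ 6.38871860e-03  9.78830054e-01 -2.04574949e-01  2.35926243e+02]
 [-9.99969967e-01  7.15112190e-03  2.98768891e-03  1.13274394e+01]
 [ 4.38738009e-03  2.04549717e-01  9.78846343e-01  1.87313739e+03]
 [ 0.00000000e+00  0.00000000e+00  0.00000000e+00  1.00000000e+00]]
[[519.60801632   0.         318.11042617]
 [  0.         519.60801632 201.48338488]
 [  0.           0.           1.        ]] -0.1638078139346461 [[-9.77115050e-01  1.22517836e-01 -1.73883753e-01  2.67100843e+02]
 [-2.12630320e-01 -5.40003603e-01  8.14361379e-01  1.51554926e+03]
 [ 5.87594109e-03  8.32697717e-01  5.53696654e-01  1.11269941e+03]
 [ 0.00000000e+00  0.00000000e+00  0.00000000e+00  1.00000000e+00]]
{'clock': 0.1, 'joints': array([-9.11418241e-01,  3.85459152e-01,  6.76415193e-03, -4.74259129e-04,
       -1.19403343e+00, -2.58612695e-01]), 'joint_vel': array([-1.30316803e-03, -5.36948194e-04,  2.78553134e-03,  1.02432403e-03,
       -1.95479103e-03,  2.98977443e-05]), 'joint_efforts': array([-7.29687508e-04, -3.93318021e+01,  1.88928044e+01,  4.19795126e+00,
       -2.62147470e-03,  2.90579763e-06]), 'position': array([ 243.6563977 , -574.98932527,  241.33817636]), 'ee_rot': array([-1.98958579e-01,  9.80007399e-01,  9.63716180e-04, -2.30406766e-04]), 'contact_force': array([-0.46840752,  0.12979879, -0.52758034]), 'wrist_torque': array([-0.02988039, -0.00650923, -0.0048363 ]), 'gripper_width': 85.5218189590587}
```

```bash
sleep 1
```

```text
(no output)
```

View pics/top0.png

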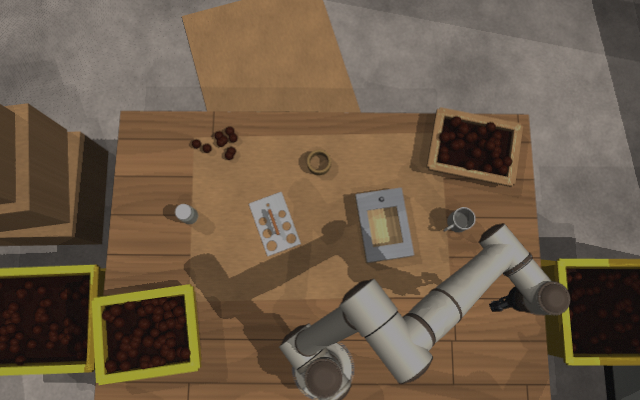

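View pics/side0.png

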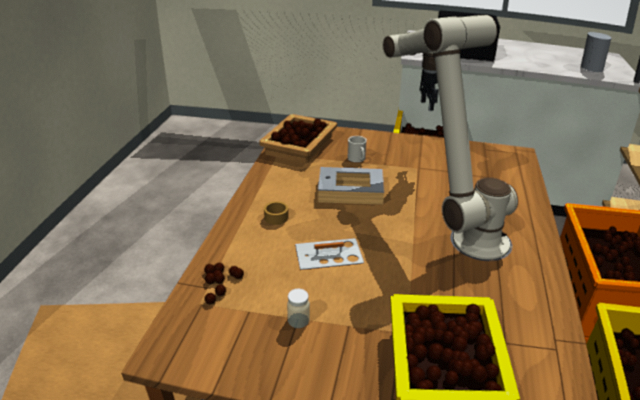

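```bash
python3 - <<'E'
from h import *
im=cv2.imread('pics/top0.png')
c=np.hstack([im[184:266,243:307],im[184:266,350:418]])
cv2.imwrite('pics/c0.png',cv2.resize(c,None,fx=6,fy=6,interpolation=cv2.INTER_CUBIC))
E
```

```text
(no output)
```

View pics/c0.png

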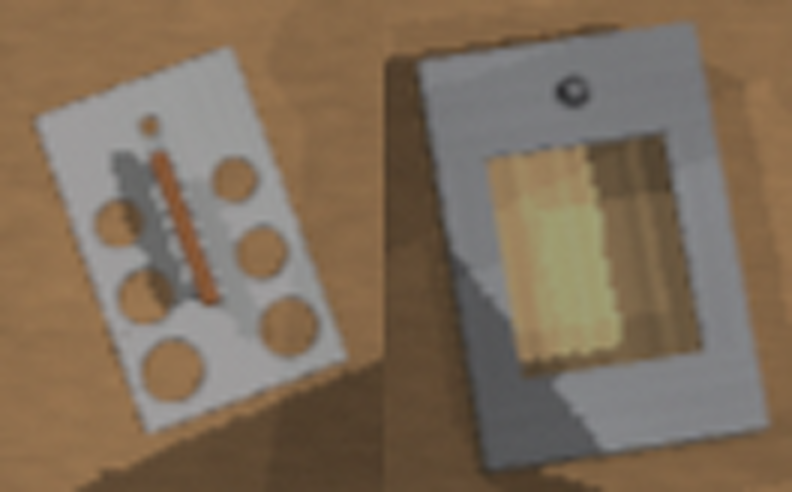

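The crop shows plate corners at (37,120), (230,47), (347,357), (150,432), with its hole at (149,126). The stand rim corners are at (418,60), (694,25), (768,425), (488,468), and the pin is at about (572,90).

```bash
python3 - <<'E'
from h import *
def A(x,y): return (243+x/6-.42,184+y/6-.42)
def S(x,y): return (350+(x-384)/6-.42,184+y/6-.42)
def fit(c,L,W):
    q=np.array(c)  # order: +x+y, +x-y, -x-y, -x+y
    m=q.mean(0); ax=(q[0]+q[1]-q[2]-q[3])[:2]; ay=(q[0]+q[3]-q[1]-q[2])[:2]
    print('c',m.round(1),'L',np.linalg.norm(ax)/2,L,'W',np.linalg.norm(ay)/2,W,'yaw',np.degrees([np.arctan2(ax[1],ax[0]),np.arctan2(-ay[0],ay[1])]))
fit([atz('top0',A(*p),5) for p in[(37,120),(230,47),(347,357),(150,432)]],210,130)
fit([atz('top0',S(*p),60) for p in[(418,60),(694,25),(768,425),(488,468)]],250,170)
print('hole',atz('top0',A(149,126),5),'bar',atz('top0',A(158,152),45),atz('top0',A(210,303),45))
print('pin',atz('top0',S(572,90),69))
s=read_state(); r=R.from_quat(s['ee_rot']).as_matrix(); print(r.round(3))
for n,uv in(('mug',(462,216)),('tape',(318,160)),('jar',(185,213))): print(n,atz('top0',uv,60))
E
```

```text
c [513.9 185.2   5. ] L 207.9264317812861 210 W 128.26702489767277 130 yaw [21.45965548 21.51514635]
c [ 505.8 -215.5   60. ] L 247.59292641635565 250 W 169.33052003963886 170 yaw [9.03778267 8.38858089]
hole [583.67577122 212.94388667   5.        ] bar [560.18528645 202.69153631  45.        ] [468.09801188 168.8022919   45.        ]
pin [ 596.81642519 -204.10313995   69.        ]
[[-0.921 -0.39  -0.001]
 [-0.39   0.921  0.002]
 [ 0.     0.002 -1.   ]]
mug [ 536.41401169 -498.08373706   60.        ]
tape [742.29466773  24.97070736  60.        ]
jar [540.27531472 504.23690645  60.        ]
```

Request:
servo_tool:
  rows:
    - [1,-2.73,2.98,0,0,0,0]
    - [1,-2.73,2.98,0,0,0,0]
    - [1,-2.73,2.98,0,0,0,0]
    - [1,-2.73,2.98,0,0,0,0]
    - [1,-2.73,2.98,0,0,0,0]
    - [1,-2.73,2.98,0,0,0,0]
    - [1,-2.73,2.98,0,0,0,0]
    - [1,-2.73,2.98,0,0,0,0]
    - [1,-2.73,2.98,0,0,0,0]
    - [1,-2.73,2.98,0,0,0,0]

```text
clock: 1.1
position: [378.9, -192.9, 242.2]
ee_rot: [-0.199, 0.98, 0.0, -0.0]
contact_force: [0.1, -0.0, 0.2]
gripper_width: 85.4
```

Request:
servo_tool:
  rows:
    - [1,-2.73,2.98,0,0,0,0]
    - [1,-2.73,2.98,0,0,0,0]
    - [1,-2.73,2.98,0,0,0,0]
    - [1,-2.73,2.98,0,0,0,0]
    - [1,-2.73,2.98,0,0,0,0]
    - [1,-2.73,2.98,0,0,0,0]
    - [1,-2.73,2.98,0,0,0,0]
    - [1,-2.73,2.98,0,0,0,0]
    - [1,-2.73,2.98,0,0,0,0]
    - [1,-2.73,2.98,0,0,0,0]
    - [1,0,0,0,0,0,1.5]
    - [1,0,0,0,0,0,0]

```text
clock: 2.3
position: [513.6, 186.8, 241.3]
ee_rot: [-0.187, 0.982, -0.0, -0.001]
contact_force: [-0.5, -0.6, 0.2]
gripper_width: 85.2
```

```bash
python3 - <<'E'
from h import *
d=snap('wrist','w1'); s=read_state(); print(s['clock'],s['position'],R.from_quat(s['ee_rot']).as_matrix().round(4),s['contact_force'])
c,sn=np.cos(np.radians(21.5)),np.sin(np.radians(21.5))
f=lambda x,y,z:(514+c*x-sn*y,185.4+sn*x+c*y,z)
for n,P in(('hole',f(75,0,5)),('b+',f(50,0,45)),('b-',f(-50,0,45)),('bc',f(0,0,45)),('corner',f(105,65,5))): print(n,proj('w1',P).round(1))
E
```

```text
2.35 [513.48224074 186.00555669 241.62386621] [[-9.305e-01 -3.663e-01 -1.600e-03]
 [-3.663e-01  9.305e-01 -9.000e-04]
 [ 1.800e-03 -3.000e-04 -1.000e+00]] [-0.74297941  0.30036422  0.22144536]
hole [317.9 231.7]
b+ [317.8 224.5]
b- [317.7 127.6]
bc [317.8 178.1]
corner [371.3 254.4]
```

View pics/w1.png

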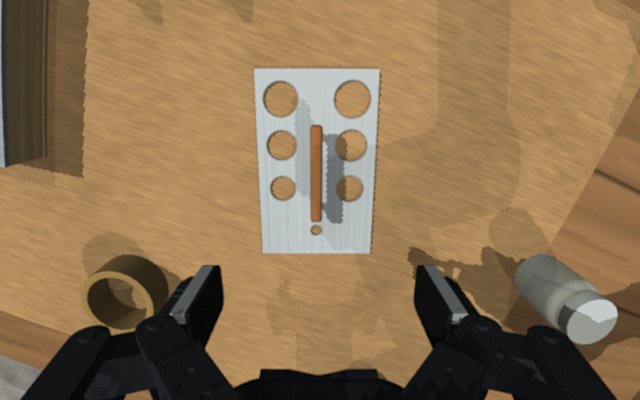

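The wrist view shows the hole at (316,230) and the bar from (317,126) to (316,220). Both are within about 2 px of the prediction, so I'll go down and grip.

Request:
servo_tool:
  rows:
    - [1,0,-0.1,4,0,0,0]
    - [1,0,0,4,0,0,0]
    - [1,0,0,4,0,0,0]
    - [1,0,0,4,0,0,0]
    - [1,0,0,3,0,0,0]
    - [1,0,0,1.5,0,0,0]
    - [1,0,0,0.7,0,0,0]
    - [1,0,0,0,0,0,0]
    - [1,0,0,0,0,0,0]

```text
clock: 3.25
position: [515.1, 185.3, 31.4]
ee_rot: [-0.186, 0.983, 0.0, 0.001]
contact_force: [-0.4, 0.6, -0.9]
gripper_width: 85.3
```

Request:
servo_tool:
  rows:
    - [0,0,0,0,0,0,0]
    - [0,0,0,0,0,0,0]
    - [0,0,0,0,0,0,0]
    - [0,0,0,0,0,0,0]
    - [0,0,0,0,0,0,0]
    - [0,0,0,0,0,0,0]
    - [0,0,0,0,0,0,0]
    - [0,0,0,0,0,0,0]

```text
clock: 4.05
position: [514.6, 185.6, 30.6]
ee_rot: [-0.186, 0.982, 0.0, 0.0]
contact_force: [-1.4, -0.5, 3.4]
gripper_width: 11.0
```

Request:
servo_tool:
  rows:
    - [0,0,0,-0.5,0,0,0]
    - [0,0,0,-1.5,0,0,0]
    - [0,0,0,-2.5,0,0,0]
    - [0,0,0,-3,0,0,0]
    - [0,0,0,-3,0,0,0]
    - [0,0,0,-2.5,0,0,0]
    - [0,0,0,-1.5,0,0,3]
    - [0,0,0,-0.5,0,0,4]
    - [0,0,0,0,0,0,4]
    - [0,0,0,0,0,0,1.8]
    - [0,0,0,0,0,0,0]

```text
clock: 5.15
position: [513.5, 185.0, 179.3]
ee_rot: [-0.075, 0.997, -0.0, -0.001]
contact_force: [0.7, 0.1, -3.5]
gripper_width: 10.4
```

Request:
servo_tool:
  rows:
    - [0,0.3,-1.4,0,0,0,0]
    - [0,0.5,-2.6,0,0,0,0]
    - [0,0.5,-2.6,0,0,0,0]
    - [0,0.5,-2.6,0,0,0,0]
    - [0,0.5,-2.6,0,0,0,0]
    - [0,0.5,-2.6,0,0,0,0]
    - [0,0.5,-2.6,0,0,0,0]
    - [0,0.5,-2.6,0,0,0,0]
    - [0,0.5,-2.6,0,0,0,0]
    - [0,0.5,-2.6,0,0,0,0]
    - [0,0.5,-2.2,0,0,0,0]
    - [0,0.5,-1,0,0,0,0]

```text
clock: 6.35
position: [498.2, -102.1, 179.8]
ee_rot: [-0.075, 0.997, 0.0, -0.001]
contact_force: [0.0, -0.3, -2.9]
gripper_width: 10.8
```

Request:
servo_tool:
  rows:
    - [0,0,0,0,0,0,0]
    - [0,0,0,0,0,0,0]
    - [0,0,0,0,0,0,0]

```text
clock: 6.65
position: [499.3, -99.6, 180.3]
ee_rot: [-0.076, 0.997, 0.0, 0.0]
contact_force: [0.1, -0.1, -4.1]
gripper_width: 10.8
```

```bash
python3 - <<'E'
from h import *
d=snap('wrist','w2'); s=read_state(); print(s['clock'],s['position'],R.from_quat(s['ee_rot']).as_matrix().round(4),s['contact_force'],s['wrist_torque'],s['gripper_width'])
t=np.radians(8.7);c,sn=np.cos(t),np.sin(t)
for n,P in(('pin',(596.8,-204.1,70)),('pinbase',(596.8,-204.1,60))): print(n,proj('w2',P).round(1))
p=s['position'];r=R.from_quat(s['ee_rot']).as_matrix()
for n,q in(('hole',(-75,0,25.5)),('b+',(-50,0,-16)),('b-',(50,0,-16)),('corn',(105,-65,25.5)),('corn',(105,65,25.5)),('corn',(-105,65,25.5)),('corn',(-105,-65,25.5))): print(n,proj('w2',p+r@np.array(q)).round(1))
E
```

```text
6.7 [499.34302148 -99.44591761 180.29998441] [[-9.884e-01 -1.517e-01  1.000e-04]
 [-1.517e-01  9.884e-01  2.000e-04]
 [-1.000e-04  1.000e-04 -1.000e+00]] [ 0.69727001 -0.4121237  -2.92615185] [-0.01665999 -0.01500547 -0.03981986] 11.115207655159745
pin [180.3 294.7]
pinbase [184.6 288.3]
hole [320.2 368.1]
b+ [320.6 394.7]
b- [321.  182.3]
corn [171.4  36.8]
corn [469.6  36.6]
corn [422.4 403.3]
corn [217.8 403.4]
```

View pics/w2.png

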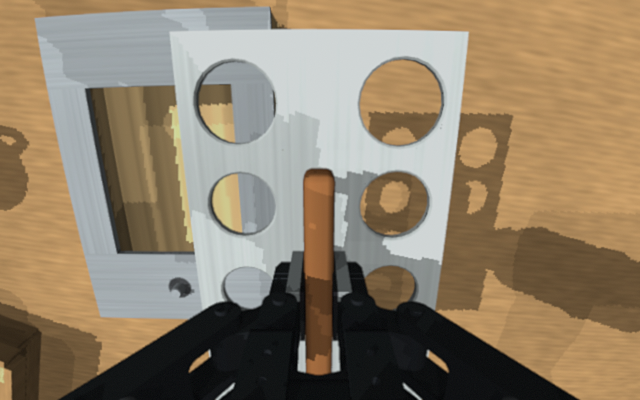

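```bash
python3 - <<'E'
from h import *
im=cv2.imread('pics/w2.png')
c=np.vstack([np.hstack([im[5:65,25:85],im[5:65,150:210]]),np.hstack([im[265:325,80:140],im[265:325,150:210]])])
cv2.imwrite('pics/c2.png',cv2.resize(c,None,fx=5,fy=5,interpolation=cv2.INTER_CUBIC))
E
```

```text
(no output)
```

View pics/c2.png

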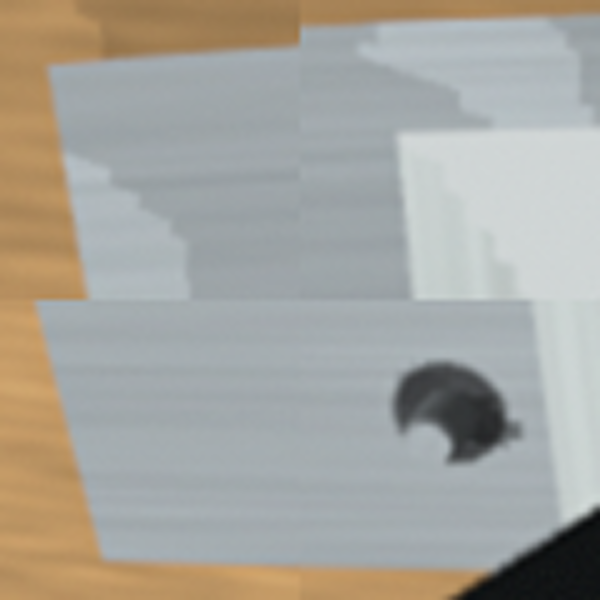

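```bash
python3 - <<'E'
from h import *
t=np.radians(8.7);Rz=np.array([[np.cos(t),np.sin(t)],[-np.sin(t),np.cos(t)]])
B=[atz('w2',p,60) for p in[(34.6,18),(100.2,316.6)]]   # stand -x-y, +x-y corners
e=B[1]-B[0];print('stand edge',np.linalg.norm(e),'yaw',np.degrees(np.arctan2(e[1],e[0])))
pin=[atz('w2',(179.4,287.2),60),atz('w2',(175.3,293.0),70)];print('pin',pin)
print('pin rel +x-y corner in stand axes (nominal -35,85):',Rz@(pin[0]-B[1])[:2])
tcp=np.array([499.3,-99.4])
for z in(152,154.8,157):
  P=[atz('w2',p,z) for p in[(169.2,31),(467.8,31)]]
  e=P[1]-P[0];m=(P[0]+P[1])[:2]/2
  print(z,'W',np.linalg.norm(e),'yaw',np.degrees(np.arctan2(-e[0],e[1])),'rel tcp in plate axes (-105,0)',Rz@(m-tcp))
  hole=m+Rz.T@np.array([180,0]); print(' hole',hole,'shift needed world',pin[0][:2]-hole,'plate axes',Rz@(pin[0][:2]-hole))
E
```

```text
stand edge 249.83826347088464 yaw 8.915354567744174
pin [array([ 596.44277019, -208.75879159,   60.        ]), array([ 595.79744621, -208.39170657,   70.        ])]
pin rel +x-y corner in stand axes (nominal -35,85): [-33.09827033  80.41774232]
152 W 131.96943482474816 yaw 8.668099609249381 rel tcp in plate axes (-105,0) [-107.75889274   -0.97120993]
 hole [570.85679891 -89.43278594] shift needed world [  25.58597128 -119.32600565] plate axes [   7.24222671 -121.82318212]
154.8 W 129.65967846269916 yaw 8.668099609249396 rel tcp in plate axes (-105,0) [-107.26884204   -0.97114904]
 hole [571.34120183 -89.35860028] shift needed world [  25.10156836 -119.40019131] plate axes [   6.752176   -121.82324301]
157 W 127.84486989251783 yaw 8.668099609249388 rel tcp in plate axes (-105,0) [-106.8838022    -0.97110119]
 hole [571.72180412 -89.30031154] shift needed world [  24.72096607 -119.45848005] plate axes [   6.36713616 -121.82329086]
```

Request:
servo_tool:
  rows:
    - [0,-0.1,-1.2,0,0,0,0]
    - [0,-0.1,-2.2,0,0,0,0]
    - [0,-0.1,-2.7,0,0,0,0]
    - [0,-0.1,-2.7,0,0,0,0]
    - [0,-0.1,-2.2,0,0,0,0]
    - [0,-0.18,-1.2,0,0,0,0]
    - [0,0,0,1.5,0,0,0]
    - [0,0,0,2,0,0,0]
    - [0,0,0,2,0,0,0]
    - [0,0,0,1.2,0,0,0]
    - [0,0,0,0.5,0,0,0]
    - [0,0,0,0,0,0,0]

```text
clock: 7.9
position: [524.4, -219.6, 107.9]
ee_rot: [-0.076, 0.997, 0.0, -0.0]
contact_force: [1.0, -0.7, -3.4]
gripper_width: 10.7
```

Request:
servo_tool:
  rows:
    - [0,0,0,0,0,0,0]
    - [0,0,0,0,0,0,0]

```text
clock: 8.1
position: [525.2, -219.8, 109.4]
ee_rot: [-0.076, 0.997, -0.0, 0.001]
contact_force: [-0.2, 0.4, -3.5]
gripper_width: 10.7
```

```bash
python3 - <<'E'
from h import *
s=read_state(); print(s['clock'],s['position'],s['contact_force'],s['wrist_torque'])
snap('side','s3'); P=proj('s3',(596.4,-207,70));print(P)
im=cv2.imread('pics/s3.png');x,y=P.astype(int)
cv2.imwrite('pics/c3.png',cv2.resize(im[y-45:y+55,x-50:x+90],None,fx=5,fy=5,interpolation=cv2.INTER_CUBIC))
E
```

```text
8.1 [ 525.15961361 -219.79016523  109.40548738] [-0.2029355   0.38720268 -3.48799609] [0.03216971 0.06052531 0.05330195]
[327.89319785 175.41182795]
```

View pics/c3.png

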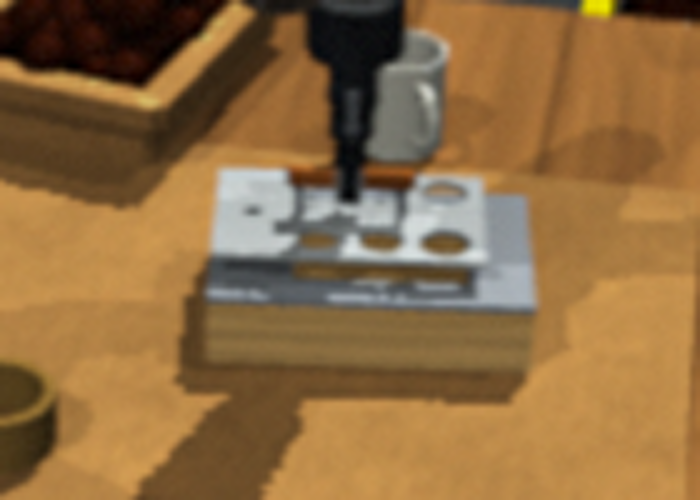

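The side view shows the plate level and hovering about 2 cm over the rim, with its hole at crop (253,211). I'll go down gently.

Request:
servo_tool:
  rows:
    - [0,0,0,0.2,0,0,0]
    - [0,0,0,0.2,0,0,0]
    - [0,0,0,0.1,0,0,0]
    - [0,0,0,0.1,0,0,0]
    - [0,0,0,0.05,0,0,0]
    - [0,0,0,0.05,0,0,0]
    - [0,0,0,0,0,0,0]

```text
clock: 8.85
position: [524.3, -219.7, 101.2]
ee_rot: [-0.076, 0.997, 0.0, -0.0]
contact_force: [0.6, 0.7, -3.3]
gripper_width: 11.0
```

Request:
servo_tool:
  rows:
    - [0,0,0,0.05,0,0,0]
    - [0,0,0,0.05,0,0,0]
    - [0,0,0,0.05,0,0,0]
    - [0,0,0,0,0,0,0]
    - [0,0,0,0,0,0,0]

```text
clock: 9.35
position: [524.4, -219.7, 99.8]
ee_rot: [-0.076, 0.997, -0.0, 0.0]
contact_force: [0.8, -0.6, -3.0]
gripper_width: 11.1
```

```bash
python3 -c "
from h import *
s=read_state();print(s['clock'],s['position'],s['contact_force'],s['wrist_torque'])"
```

```text
9.35 [ 524.38326952 -219.71174851   99.80950744] [ 0.80963755 -0.58905506 -3.04563087] [-0.0453035   0.00163079  0.00412541]
```

Request:
servo_tool:
  rows:
    - [0,0,0,0.05,0,0,0]
    - [0,0,0,0.05,0,0,0]
    - [0,0,0,0.05,0,0,0]
    - [0,0,0,0,0,0,0]

```text
clock: 9.75
position: [524.3, -219.7, 98.2]
ee_rot: [-0.076, 0.997, 0.0, -0.0]
contact_force: [0.6, 0.3, -3.8]
gripper_width: 11.2
```

```bash
python3 -c "
from h import *
s=read_state();print(s['clock'],s['position'],s['contact_force'],s['wrist_torque'])"
```

```text
9.75 [ 524.26749109 -219.68814952   98.19762715] [ 0.63473257  0.32618892 -3.82060384] [-0.02608729  0.06157428  0.05057618]
```

Request:
servo_tool:
  rows:
    - [0,0,0,0.05,0,0,0]
    - [0,0,0,0.05,0,0,0]
    - [0,0,0,0,0,0,0]

```text
clock: 10.05
position: [524.3, -219.7, 97.2]
ee_rot: [-0.076, 0.997, 0.0, -0.0]
contact_force: [-0.6, 0.6, -3.2]
gripper_width: 10.8
```

```bash
python3 -c "
from h import *
s=read_state();print(s['clock'],s['position'],s['contact_force'],s['wrist_torque'])"
```

```text
10.05 [ 524.32258589 -219.69614055   97.23449169] [-0.59107718  0.6258807  -3.19785083] [0.02690083 0.02309765 0.02020651]
```

Request:
servo_tool:
  rows:
    - [0,0,0,0.05,0,0,0]
    - [0,0,0,0.05,0,0,0]
    - [0,0,0,0.05,0,0,0]
    - [0,0,0,0,0,0,0]

```text
clock: 10.45
position: [524.3, -219.7, 95.7]
ee_rot: [-0.076, 0.997, 0.0, -0.0]
contact_force: [0.3, 0.1, -3.3]
gripper_width: 11.4
```

```bash
python3 -c "
from h import *
s=read_state();print(s['clock'],s['position'],s['contact_force'],s['wrist_torque'])"
```

```text
10.45 [ 524.30166849 -219.69225404   95.69410663] [ 0.32120846  0.09680198 -3.3323121 ] [ 0.01473077 -0.01083437 -0.00404937]
```

Request:
servo_tool:
  rows:
    - [0,0,0,0.05,0,0,0]
    - [0,0,0,0.05,0,0,0]
    - [0,0,0,0,0,0,0]

```text
clock: 10.75
position: [524.3, -219.7, 94.7]
ee_rot: [-0.076, 0.997, 0.0, -0.0]
contact_force: [0.4, -0.1, -2.6]
gripper_width: 10.7
```

```bash
python3 -c "
from h import *
s=read_state();print(s['clock'],s['position'],s['contact_force'],s['wrist_torque'])"
```

```text
10.75 [ 524.28631881 -219.68522556   94.72481788] [ 0.44994688 -0.13721823 -2.59643794] [-0.02813013  0.03123173  0.00295854]
```

No contact so far, though the underside is about 5 mm below the pin's top, so the hole seems to be over the pin. I'll carry on down to the rim.

Request:
servo_tool:
  rows:
    - [0,0,0,0.05,0,0,0]
    - [0,0,0,0.05,0,0,0]
    - [0,0,0,0.05,0,0,0]
    - [0,0,0,0,0,0,0]

```text
clock: 11.15
position: [524.3, -219.7, 93.2]
ee_rot: [-0.076, 0.997, 0.0, -0.0]
contact_force: [-0.1, -0.2, -3.3]
gripper_width: 10.7
```

```bash
python3 -c "
from h import *
s=read_state();print(s['clock'],s['position'],s['contact_force'],s['wrist_torque'])"
```

```text
11.15 [ 524.30360657 -219.67882194   93.20317191] [-0.13483036 -0.22894574 -3.28672146] [-0.02609698  0.05017455 -0.02453246]
```

Request:
servo_tool:
  rows:
    - [0,0,0,0.05,0,0,0]
    - [0,0,0,0.05,0,0,0]
    - [0,0,0,0,0,0,0]

```text
clock: 11.45
position: [524.3, -219.7, 92.2]
ee_rot: [-0.076, 0.997, 0.0, -0.0]
contact_force: [-0.2, 0.8, -3.1]
gripper_width: 11.4
```

```bash
python3 -c "
from h import *
s=read_state();print(s['clock'],s['position'],s['contact_force'],s['wrist_torque'])"
```

```text
11.45 [ 524.31072646 -219.69373604   92.19752509] [-0.16590608  0.82317652 -3.10357872] [-0.01272293  0.0389754  -0.03326997]
```

Request:
servo_tool:
  rows:
    - [0,0,0,0.05,0,0,0]
    - [0,0,0,0.05,0,0,0]
    - [0,0,0,0,0,0,0]

```text
clock: 11.75
position: [524.3, -219.7, 91.2]
ee_rot: [-0.076, 0.997, 0.0, -0.0]
contact_force: [-0.5, 0.7, -3.9]
gripper_width: 10.7
```

```bash
python3 -c "
from h import *
s=read_state();print(s['clock'],s['position'],s['contact_force'],s['wrist_torque'])"
```

```text
11.75 [ 524.29080547 -219.69553085   91.2275931 ] [-0.45120362  0.68020321 -3.8909238 ] [0.03478738 0.08952192 0.05174881]
```

Request:
servo_tool:
  rows:
    - [0,0,0,0.05,0,0,0]
    - [0,0,0,0,0,0,0]

```text
clock: 11.95
position: [524.4, -219.7, 90.7]
ee_rot: [-0.076, 0.997, 0.0, -0.0]
contact_force: [0.8, 0.5, -4.0]
gripper_width: 11.1
```

```bash
python3 -c "
from h import *
s=read_state();print(s['clock'],s['position'],s['contact_force'],s['wrist_torque'])"
```

```text
11.95 [ 524.35477258 -219.70582253   90.74857025] [ 0.7519386   0.45679943 -4.0315385 ] [ 0.04559673  0.00061048 -0.0248784 ]
```

Request:
servo_tool:
  rows:
    - [0,0,0,0.04,0,0,0]
    - [0,0,0,0,0,0,0]

```text
clock: 12.15
position: [524.4, -219.7, 90.7]
ee_rot: [-0.076, 0.997, -0.0, 0.0]
contact_force: [-0.2, 0.9, -0.8]
gripper_width: 10.8
```

Request:
servo_tool:
  rows:
    - [0,0,0,0.04,0,0,0]
    - [0,0,0,0,0,0,0]

```text
clock: 12.35
position: [524.4, -219.7, 90.7]
ee_rot: [-0.076, 0.997, -0.0, 0.0]
contact_force: [-2.8, 1.4, 2.5]
gripper_width: 11.3
```

```bash
python3 -c "
from h import *
s=read_state();print(s['clock'],s['position'],s['contact_force'],s['wrist_torque'])"
```

```text
12.35 [ 524.39079421 -219.73388388   90.65632393] [-2.77250797  1.41607496  2.46453214] [ 0.35442119  0.56372212 -0.01614266]
```

Rim contact came at TCP z = 90.7 (90.6 expected), with about 6 N down. I'll look before letting go.

```bash
python3 - <<'E'
from h import *
snap('wrist','w4');snap('side','s4')
a=cv2.imread('pics/w4.png');b=cv2.imread('pics/s4.png')[160:200,310:390]
b=cv2.resize(b,(640,200),interpolation=cv2.INTER_CUBIC) if 0 else cv2.resize(b,(400,200),interpolation=cv2.INTER_CUBIC)
cv2.imwrite('pics/c4.png',np.vstack([a,np.hstack([b,np.zeros((200,240,3),np.uint8)])]))
E
```

```text
(no output)
```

View pics/c4.png

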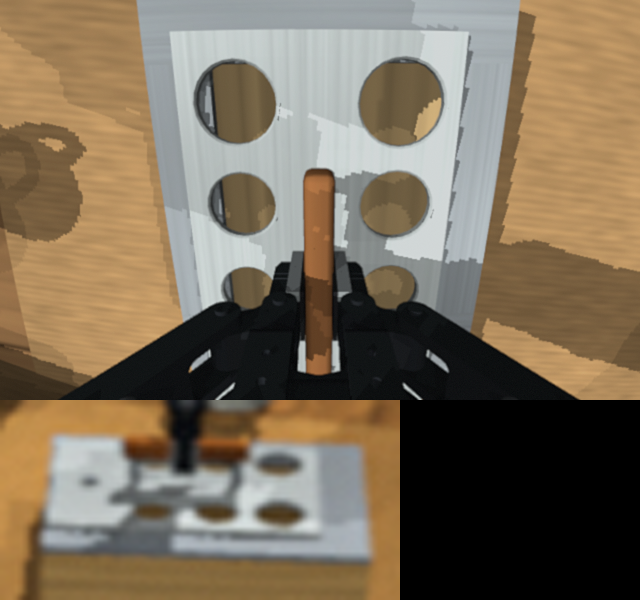

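The wrist view shows the plate parallel with the stand, with stand edges at about (137,5)-(185,310) on the left and (520,10)-(475,330) on the right. I'll compare yaws numerically.

```bash
python3 - <<'E'
from h import *
im=cv2.imread('pics/w4.png').astype(float)
hsv=cv2.cvtColor(im.astype(np.uint8),cv2.COLOR_BGR2HSV)[:,:,1].astype(float)  # wood saturated, steel not
def edge(ch,f,rows):
    pts=[]
    for v in rows:
        u0=int(f(v)); seg=cv2.GaussianBlur(ch[v:v+1],(5,1),0)[0,u0-8:u0+9]; g=np.abs(np.diff(seg)); 
        if g.max()>6: pts.append((u0-8+g.argmax()+.5,v))
    P=np.array([atz('w4',p,Z)[:2] for p in pts]); 
    vx,vy,x,y=cv2.fitLine(P.astype(np.float32),cv2.DIST_HUBER,0,.01,.01).ravel(); a=np.degrees(np.arctan2(vy,vx)); 
    print(len(pts),'yaw',a if abs(a)<90 else a-180*np.sign(a)); return x,y
g=im[:,:,2]
Z=60;edge(hsv,lambda v:137+48*(v-5)/305,range(10,290,4));edge(hsv,lambda v:520-45*(v-10)/320,range(60,300,4))
Z=65;edge(g,lambda v:169.5+32*(v-31)/(275),range(40,290,4));edge(g,lambda v:468-30*(v-31)/245,range(40,250,4))
for z,p in((60,(137,5)),(60,(520,10)),(65,(169.5,31)),(65,(468,31))):print(atz('w4',p,z))
E
```

```text
70 yaw 8.931058
60 yaw 8.907591
63 yaw 8.615918
53 yaw 8.524613
[ 418.5881878 -318.1614922   60.       ]
[ 394.63490478 -149.21332459   60.        ]
[ 428.2376414 -300.7227046   65.       ]
[ 408.76934717 -172.44005562   65.        ]
```

The plate is about 0.35° short of the stand's yaw. I'll ease off the pressure, trim the yaw, and open.

Request:
servo_tool:
  rows:
    - [0,0,0,-0.04,0,0,0]
    - [0,0,0,0,0,0,-0.2]
    - [0,0,0,0,0,0,-0.15]
    - [0,0,0,0,0,0,0]
    - [0,0,0,0,0,0,0]

```text
clock: 12.95
position: [524.4, -219.7, 90.7]
ee_rot: [-0.078, 0.997, -0.0, 0.0]
contact_force: [-2.6, 2.2, 4.7]
gripper_width: 10.8
```

Request:
servo_tool:
  rows:
    - [0.15,0,0,0,0,0,0]
    - [0.3,0,0,0,0,0,0]
    - [0.6,0,0,0,0,0,0]
    - [1,0,0,0,0,0,0]
    - [1,0,0,0,0,0,0]
    - [1,0,0,0,0,0,0]
    - [1,0,0,0,0,0,0]
    - [1,0,0,0,0,0,0]

```text
clock: 13.75
position: [524.4, -219.7, 90.4]
ee_rot: [-0.079, 0.997, -0.0, 0.0]
contact_force: [0.3, 0.6, 0.4]
gripper_width: 85.2
```

Request:
servo_tool:
  rows:
    - [1,0,0,-0.5,0,0,0]
    - [1,0,0,-1,0,0,0]
    - [1,0,0,-2,0,0,0]
    - [1,0,0,-3,0,0,0]
    - [1,0,0,-3,0,0,0]
    - [1,0,0,-3,0,0,0]
    - [1,0,0,-2,0,0,0]
    - [1,0,0,-1,0,0,0]
    - [1,0,0,0,0,0,0]
    - [1,0,0,0,0,0,0]

```text
clock: 14.75
position: [523.8, -219.5, 244.6]
ee_rot: [-0.078, 0.997, 0.0, -0.001]
contact_force: [-0.4, 1.1, -0.8]
gripper_width: 85.5
```

```bash
python3 - <<'E'
from h import *
s=read_state();print(s['clock'],s['position'],s['contact_force'],s['gripper_width'])
snap('wrist','w5');snap('side','s5')
a=cv2.imread('pics/w5.png');b=cv2.resize(cv2.imread('pics/s5.png')[155:205,300:400],(400,200),interpolation=cv2.INTER_CUBIC)
P=proj('w5',(597,-207,66));print(P);x,y=P.astype(int)
c=cv2.resize(a[y-25:y+25,x-30:x+30],(240,200),interpolation=cv2.INTER_CUBIC)
cv2.imwrite('pics/c5.png',np.vstack([a,np.hstack([b,c])]))
E
```

```text
14.75 [ 523.78648491 -219.48137319  244.5928956 ] [-0.44030993  1.0879128  -0.77265171] 85.49023770926496
[320.04615799 252.71572848]
```

View pics/c5.png

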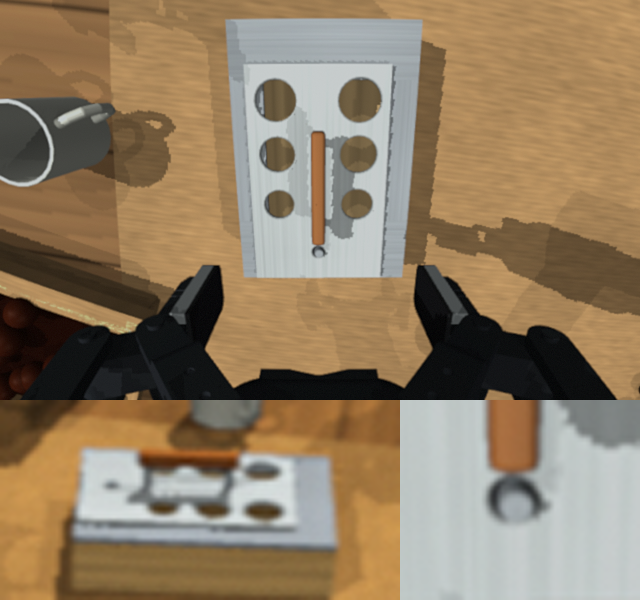

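The pin stands inside the small hole at (319,252), and the plate lies flat. One last check on the yaw, then I'll hand in.

```bash
python3 - <<'E'
from h import *
im=cv2.imread('pics/w5.png');sat=cv2.cvtColor(im,cv2.COLOR_BGR2HSV)[:,:,1].astype(float);g=im[:,:,2].astype(float)
def edge(n,ch,a,b,Z):
    pts=[]
    for v in range(a[1],b[1],4):
        u0=int(a[0]+(b[0]-a[0])*(v-a[1])/(b[1]-a[1])); s=cv2.GaussianBlur(ch[v:v+1],(5,1),0)[0,u0-6:u0+7]; d=np.abs(np.diff(s))
        if d.max()>6: pts.append(atz('w5',(u0-6+d.argmax()+.5,v),Z)[:2])
    vx,vy,_,_=cv2.fitLine(np.array(pts,np.float32),cv2.DIST_HUBER,0,.01,.01).ravel(); print(n,len(pts),np.degrees(np.arctan(vy/vx)))
edge('stand L',sat,(226,25),(242,260),60);edge('stand R',sat,(421,30),(403,270),60)
edge('plate L',g,(244,70),(254,265),65);edge('plate R',g,(393,72),(382,268),65)
job_done()
E
```

```text
stand L 59 8.947008
stand R 60 9.002105
plate L 49 9.124526
plate R 49 8.968257
the job is handed in; nothing more can be done
```

The sizing plate is on the grading stand with the pin through its small hole, flat on the rim and let go. I handed the job in at about 15 s of the 64 s allowed.

- **Finding the pin:** I gripped the plate by its handle and located the pin with the top and wrist cameras. The two differed by about 4–5 mm, mostly along the stand's y. I went by the wrist camera, measuring the pin against the plate in the same picture.
- **Lowering:** I lowered the plate in 0.4–0.5 mm steps from about the pin's top down. The hole went over the pin with no contact, so I did not need to slide the plate about to find it.
- **Seating:** The plate met the rim at tool height 90.7 mm, against 90.6 expected, with about 6–8 N of light pressure. I then turned it 0.35° to square it and opened the gripper.
- **Last checks:** After the gripper backed off, pictures showed the pin inside the hole and the plate flat. The plate's edges measured 8.97–9.12° and the stand's 8.95–9.00°, so it is square to about 0.1°. The gripper was open and clear above the plate.
- **Not measured:** I did not do a separate push test of the pin in the hole. The tape roll and the jar were not in the final picture and I did not measure the mug's place again; the arm did not go near any of them.

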